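# Open the gate valve one true turn past the handwheel's play

### The arm

A 6-joint arm with a two-finger parallel gripper is mounted at the origin on a cart in front of the work surface, level with it; the furniture and walls round the work are solid. World frame = base frame: x ahead of the robot, y to its left, z up, the work surface at z = 0. Lengths are in m, angles in rad, forces in N, time in s.
With the tool pointing down it reaches from about 0.3 to 0.875 m from the base axis. Payload 6.4 kg.
Tool frame: the origin (TCP) lies at the very end of the fingers, on their centre line; the grasp point (between the pads) lies 19 mm behind it; z points along the fingers, y is the line along which they close (so a half turn about z gives the same grasp; the last joint's range is limited). The gripper opens to 85 mm and grips with 20 to 120 N. Pads are 22 mm wide; open, the fingers measure 114 mm over their backs; the gripper's body (76 mm by 85 mm) begins 54 mm behind the grasp point. The pads swing forward as they close: fully open they stand 13 mm farther back than shut.
Start: joints at [1.08, 0.181, 1.607, -0, 1.354, -0.206], TCP at [0.162, 0.552, 0.209] pointing down, gripper open.
Joint ranges: [-2.99, 2.99], [-0.89, 2.07], [0.3, 2.58], [-1.14, 4.28], [0, 2.63], [-3.12, 3.12]. Speed limits (rad/s): [2.57, 2.57, 3.01, 3.14, 3.14, 3.14].

### API

Orientations are given as a unit quaternion [w, x, y, z].
In Python, from bench import ctrl gives the robot as it stands.
- The arm moves only by the tool jog_arm, never from a script. Its argument "series" is a list that holds one entry, the list of rows, each a list of 7 numbers: the shift along the tool's x, y, z in mm, then the turn, a rotation vector about the tool's x, y, z in rad, then the finger opening in mm, from 0 to 85.4. In form: [[[tx, ty, tz, rx, ry, rz, gripper], ...]]. A call has exactly 10 rows; each row shifts and turns the commanded pose from where the row before left it, along the tool's axes as they then stand; what a row does not reach is not made up. A row lasts 1/10 s, in which the tool goes at most 50 mm and 8.59 degrees, less where a joint would pass 70% of its speed; a pose out of reach is approached as far as the arm can. A call with a gripper value outside its range is refused whole. The fingers move at their own pace and stop on an object; the grip force is fixed at half the most. Time passes only in rows, so rows that do not move let the fingers close, or fill a call up. It gives the time, the measured TCP pose, the force, the opening and the grip force at its end, in the units of the state.
- ctrl.get_obs(): the state, without advancing time (a new reading comes with each control period).
- ctrl.camera(name): name is "scene" or "side" or "wrist"; returns a dict with "frame" (400x640x3 uint8, blue, green, red), "z_map" (400x640 float32, m along the optical axis (not along the pixel's ray), 0 where there is no reading), "fx", "fy", "cx", "cy" (pixels), "xyz" and "rotation" of the camera in the world. Camera axes: x right, y down, z forward; pixel columns grow to the right and rows downward; lengths in m; the calibration is good to about 2 mm. The wrist camera is an equidistant fisheye: a pixel r from the principal point sees the ray r / f radians off the axis. A picture is of the moment at which its call begins.
- ctrl.hand_in(): hands the job in; it is judged then, once.
The state is a dict: "time_s": time; "q": joint angles; "dq": joint speeds; "joint_efforts": joint torques, N m; "eef_pos": TCP position; "eef_rot": TCP orientation; "wrist_force": force on the tool from outside, world axes, zero at the start; "torque": the same for the moment, N m; "opening": opening from 0.0 (shut) to 1.0 (fully open); "grasp_force": force on a finger pad.
Only numpy, scipy, OpenCV 4.12 (cv2) and the standard library are available. Lean on these libraries where they do the work, as an engineer would, in place of code of your own. Each camera call takes 0.05 s, during which the arm holds its last target. There are 200 camera calls.

### The job

The small gate valve on the bench is shut and pinned. Pull out the yellow-headed lock pin and stand it fully home in the hole of the black holder block; then turn the handwheel gently anticlockwise (seen from above) to open the valve by one true turn: the wheel has a lot of loose play, so first take that up, and count one full turn only from where the wheel begins to drive the stem. Do not overshoot and wind back, do not force or squeeze the wheel hard, let go at the end, and leave the encoder, coupling and flange ring lying where they are.

Things in the scene. Friction and masses are not known exactly. Their poses are not given: they have to be found in the camera images.
- valve: Blue flanged gate valve on a dark steel base plate (90 x 155 mm, on feet, 16 mm high), fixed to the bench. Origin: on the bench top, under the vertical axis of the handwheel; z up. Its pipe runs along its x; the base plate reaches from y = -105 to y = +50 mm and the lock socket stands on its -y side.
- wheel_axis (a point): Point on the handwheel's vertical axis, fixed in the valve, 150 mm above the bench, just above the stem. Within the play the wheel turns almost freely (under 1 N at the handle); with the play used up it meets the stem nut quite rigidly, and then needs about 9 to 11 N along the handle's path to turn.
- wheel: Red three-spoke handwheel, rim 110 mm across bar centres. Origin on its axis at rim height, 120 mm above the bench, z up. Anticlockwise from above opens the valve. A flat tab reaches 88 mm from the axis beside the handle and runs against the lock pin while that is in its socket. Loose on the stem nut: its play, an unknown part of a turn, must first be taken up to open. It stays where left.
- handle_mid (a point): Middle of the black upright handle on the wheel rim, 149 mm above the bench, 55 mm from the wheel axis. Round, 22 mm in diameter, 40 mm tall (128 to 168 mm above the bench); it spins freely on its own upright spindle, so it can be carried round the circle with the gripper's orientation kept. Hold it with a light grip (about 15 N).
- stem_top (a point): Centre of the top end of the steel stem (10 mm in diameter) that rises through the wheel hub without turning; z up. 140 mm above the bench when shut, it rises 2 mm per turn driven, only while the wheel drives the nut; shut is its lowest place.
- lock_pin: Loose lock pin, 95 mm long, 60 g: steel shaft 10 mm in diameter and 65 mm long with a chamfered foot, yellow round head 18 mm in diameter and 30 mm tall on top. Origin at the centre of the foot, z along the pin to the head.
- lock_socket (a point): Centre of the mouth of the lock socket on the valve's base, 95 mm above the bench, 78 mm from the wheel axis: vertical round hole 13 mm in diameter, 30 mm deep. The pin starts fully home in it.
- pin_holder: Black holder block fixed to the bench, 50 x 50 x 40 mm on a foot flange 50 x 90 x 6 mm; origin at the centre of its underside.
- holder_hole (a point): Centre of the mouth of the vertical round hole in the top of the holder block: 40 mm above the bench, 13 mm in diameter with a 2 mm chamfer, 30 mm deep; z up.
- encoder_0: Bystander: blue round encoder, 53 x 74 x 31 mm, loose, on the bench to the left of the valve.
- coupling: Bystander: silver shaft coupling, 26 mm wide, 30 mm tall, loose, beyond the holder block.
- flange_ring: Bystander: pale flange ring, 66 mm in diameter, 8 mm tall, loose, on the robot's side of the valve.

How it is judged:
By the outcome, as a careful person would: the job done as asked, in the order asked, and still so for the second after the job is handed in, with the robot touching nothing.
It also fails if it takes over 72 s, if anything falls off the work surface, if the arm or the gripper's body presses on something with over 40 N, if the wrist force passes 120 N, or if a joint passes its speed limit or range.

## Working session

There is one attempt and no reset: what is moved stays moved. The work goes in short steps, Python scripts to look and compute and a tool call to move; the robot and the scene stay as the last step left them, time stands still between calls to the robot, and variables do not carry over. Pictures are saved under pics/ and viewed, at most 10 in all, crops included, and the job is handed in when it is done.

Besides the shell and the picture viewer there is one more tool, called after "Emit:" by a JSON object that holds its "fn" and its "kwargs", one argument or row to a line. jog_arm: Moves the arm, as the interface text tells. Its arguments: {"type":"object","properties":{"series":{"type":"array"}},"required":["series"]}

```bash
mkdir -p pics; ls; cat > h.py <<'E'
import numpy as np, cv2
from scipy.spatial.transform import Rotation as R
from bench import ctrl
def Rm(c):
    r=np.array(c["rotation"],float)
    return r if r.shape==(3,3) else R.from_quat(np.r_[r[1:],r[0]]).as_matrix()
def ray(c,u,v):
    return Rm(c)@np.array([(u-c["cx"])/c["fx"],(v-c["cy"])/c["fy"],1.])
def plane(c,u,v,z):
    d=ray(c,u,v);p=np.array(c["xyz"]);return p+d*(z-p[2])/d[2]
def cloud(c):
    v,u=np.mgrid[:400,:640];Z=c["z_map"]
    P=np.stack([(u-c["cx"])/c["fx"]*Z,(v-c["cy"])/c["fy"]*Z,Z],-1)
    return P@Rm(c).T+np.array(c["xyz"])
E
python3 - <<'E'
from h import *
import pickle
o=ctrl.get_obs();print(o)
for n in ("scene","side"):
    c=ctrl.camera(n);pickle.dump(c,open(n+".pkl","wb"))
    print(n,c["fx"],c["fy"],c["cx"],c["cy"],c["xyz"],c["rotation"])
    cv2.imwrite(f"pics/{n}0.png",c["frame"])
E
```

```text
pics
{'time_s': 0.0, 'q': array([ 1.07972192e+00,  1.81524229e-01,  1.60799511e+00, -3.11479631e-05,
        1.35380078e+00, -2.06320228e-01]), 'dq': array([ 0.00034209, -0.00039036, -0.00186153,  0.00057288, -0.00060715,
       -0.00113514]), 'joint_efforts': array([-3.36599633e-04, -4.44882309e+01, -3.51328933e+01, -3.87876607e-04,
        9.16921970e-03, -1.64529058e-05]), 'eef_pos': array([0.16125243, 0.55131651, 0.20779987]), 'eef_rot': array([-2.80823409e-04,  1.41893166e-01,  9.89881601e-01, -8.16945585e-04]), 'wrist_force': array([-0.21927292,  0.79612268, -0.45826997]), 'torque': array([ 0.00927896, -0.02903735, -0.02114819]), 'grasp_force': 0.0, 'opening': 0.9999616152218463}
scene 474.3456527472452 474.3456527472452 321.948316412091 199.4327515131657 [ 0.22345065 -0.6516458   0.88436139] [-0.34587756  0.90347972 -0.23657844  0.09013188]
side 440.74945845521813 440.74945845521813 309.65224069867315 195.96503744749785 [ 0.95602635 -0.76768363  0.62682335] [-0.46328704  0.84994983  0.22596882 -0.10903439]
```

View pics/scene0.png

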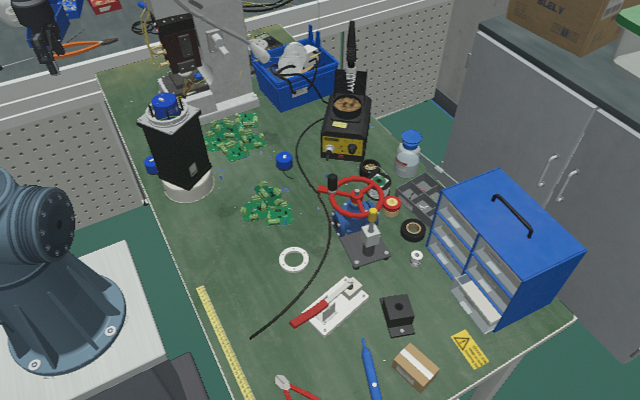

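View pics/side0.png

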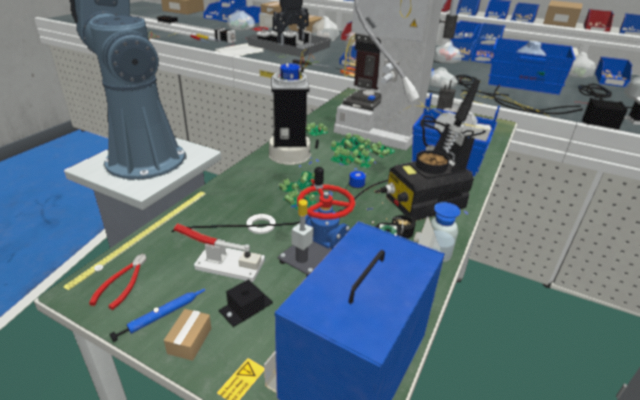

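The scene view shows the wheel at about (357,197), handle (333,183), yellow pin head (372,215), and holder block (397,308). The side view has the handle at (319,177), pin head (302,212), and holder (245,298).

```bash
python3 - <<'E'
from h import *
import pickle
S={n:pickle.load(open(n+".pkl","rb")) for n in("scene","side")}
box={"scene":dict(y=(360,200,385,232),r=(310,165,392,222),h=(325,170,342,195),hol=(375,285,420,340)),
     "side":dict(y=(292,195,312,228),r=(300,175,360,225),h=(312,164,326,186),hol=(212,275,275,325))}
for n,c in S.items():
    hsv=cv2.cvtColor(c["frame"],cv2.COLOR_BGR2HSV);H,s,v=cv2.split(hsv);P=cloud(c)
    def m(k,cond):
        x0,y0,x1,y1=box[n][k];b=np.zeros((400,640),bool);b[y0:y1,x0:x1]=1;return b&cond
    my=m("y",(H>18)&(H<34)&(s>130)&(v>80))
    for nm,mm in (("yel",my),("hnd",m("h",v<60))):
        p=P[mm];z=p[:,2];ok=z>0.1
        print(n,nm,mm.sum(),"zmax",np.percentile(z[ok],[5,50,97]).round(3),"px box",np.argwhere(mm).min(0),np.argwhere(mm).max(0))
        t=p[z>np.percentile(z,97)-0.004];print("  top ctr",t.mean(0).round(4),len(t), t.min(0).round(3),t.max(0).round(3))
    mr=m("r",((H<8)|(H>172))&(s>130)&(v>70))
    p=P[mr];p=p[(abs(p[:,2]-0.122)<0.012)]
    # robust circle fit, R about 55
    from scipy.optimize import least_squares
    f=lambda a:np.hypot(p[:,0]-a[0],p[:,1]-a[1])-.055
    r0=p[:,:2].mean(0);g=least_squares(f,r0,loss="soft_l1",f_scale=.004);d=np.hypot(*(p[:,:2]-g.x).T)
    print(n,"wheel",g.x.round(4),len(p),"res",np.median(abs(g.fun)).round(4));far=p[d>.068];print("  tab",far.mean(0).round(4) if len(far) else 0,len(far),d.max().round(3))
    x0,y0,x1,y1=box[n]["hol"];b=np.zeros((400,640),bool);b[y0:y1,x0:x1]=1
    q=P[b&(abs(P[...,2]-.04)<.005)&(v<90)];rc=cv2.minAreaRect((q[:,:2]*1000).astype(np.float32))
    print(n,"holder",rc,np.median(q[:,2]),len(q), q.mean(0).round(4))
    cv2.imwrite(f"pics/{n}_c.png",cv2.resize(c["frame"][150:350,270:430] if n=="scene" else c["frame"][150:350,200:360],None,fx=3,fy=3,interpolation=2))
a=cv2.imread("pics/scene_c.png");b=cv2.imread("pics/side_c.png")
cv2.imwrite("pics/both.png",cv2.resize(np.hstack([a,b]),(800,500)))
E
```

```text
scene yel 103 zmax [0.134 0.154 0.163] px box [208 368] [221 377]
  top ctr [ 0.5917 -0.1901  0.2031] 34 [ 0.223 -0.652  0.159] [ 0.622 -0.154  0.884]
scene hnd 143 zmax [0.136 0.159 0.171] px box [174 328] [190 336]
  top ctr [ 0.5711 -0.0737  0.202 ] 43 [ 0.223 -0.652  0.167] [ 0.596 -0.036  0.884]
scene wheel [ 0.6249 -0.0827] 916 res 0.0044
  tab [ 0.5713 -0.0284  0.1238] 53 0.086
scene holder ((585.1784057617188, -315.0033874511719), (52.241233825683594, 51.044883728027344), 70.55562591552734) 0.04031615632552732 587 [ 0.5847 -0.3158  0.0402]
side yel 139 zmax [0.135 0.15  0.161] px box [199 298] [215 307]
  top ctr [ 0.617  -0.1621  0.1597] 41 [ 0.608 -0.169  0.157] [ 0.624 -0.153  0.162]
side hnd 129 zmax [0.136 0.154 0.169] px box [168 315] [184 322]
  top ctr [ 0.5913 -0.0499  0.1674] 28 [ 0.584 -0.055  0.165] [ 0.599 -0.044  0.17 ]
side wheel [ 0.627  -0.0856] 850 res 0.0039
  tab [ 0.5696 -0.0335  0.1235] 6 0.084
side holder ((586.3995361328125, -316.183837890625), (50.58209991455078, 51.4892692565918), 70.23456573486328) 0.040458188766699155 597 [ 0.5877 -0.3185  0.0402]
```

View pics/both.png

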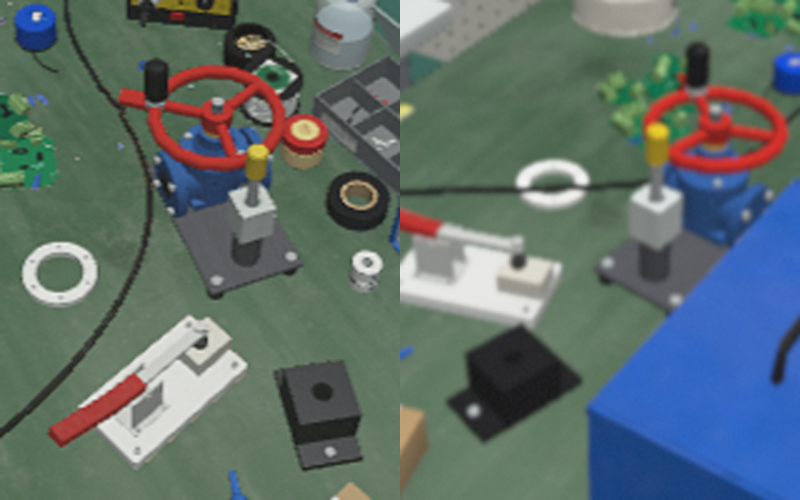

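Left crop: handle at (155,80), tab left of it, pin head (257,162), holder hole (322,392). Nothing but the rim is close to the pin. The clamp stands left of the holder. Next I refine by mask centroids cast to mid-heights and check for obstacles on the way.

```bash
python3 - <<'E'
from h import *
import pickle
S={n:pickle.load(open(n+".pkl","rb")) for n in("scene","side")}
box={"scene":dict(y=(360,200,385,232),h=(325,170,342,192)),"side":dict(y=(292,195,312,228),h=(312,164,326,186))}
for n,c in S.items():
    H,s,v=cv2.split(cv2.cvtColor(c["frame"],cv2.COLOR_BGR2HSV))
    for k,cond,z in(("y",(H>18)&(H<34)&(s>130)&(v>80),.145),("h",v<70,.149)):
        x0,y0,x1,y1=box[n][k];b=np.zeros((400,640),bool);b[y0:y1,x0:x1]=1
        _,l,st,ce=cv2.connectedComponentsWithStats((b&cond).astype(np.uint8));i=1+st[1:,4].argmax()
        x,y,w,hh,_a=st[i];print(n,k,st[i],plane(c,*ce[i],z).round(4),"bbox ctr",plane(c,x+(w-1)/2,y+(hh-1)/2,z).round(4))
c=S["scene"]
# hole: darkest blob in block top
g=cv2.cvtColor(c["frame"],cv2.COLOR_BGR2GRAY)
P=cloud(c);top=(abs(P[...,2]-.04)<.004);top[:285]=0;top[335:]=0;top[:,:375]=0;top[:,420:]=0
u,w=np.mgrid[:400,:640]
for n,b in(("scene",(375,285,415,325)),("side",(225,275,270,312))):
    cc=S[n];gg=cv2.cvtColor(cc["frame"],cv2.COLOR_BGR2GRAY).astype(float)
    for d in (-8,0,8): 
        pass
    r=cc;M=Rm(cc).T@(np.array([.5858,-.3156,.04])-np.array(cc["xyz"]));uu=cc["fx"]*M[0]/M[2]+cc["cx"];vv=cc["fy"]*M[1]/M[2]+cc["cy"]
    sub=gg[int(vv)-7:int(vv)+8,int(uu)-7:int(uu)+8];print(n,uu,vv);print(sub.astype(int))
P=np.concatenate([cloud(c).reshape(-1,3)for c in S.values()])
ok=(P[:,2]>.06)&(P[:,2]<.8)&(P[:,0]<1)&(P[:,0]>-.1)&(abs(P[:,1])<.8)
P=P[ok]
a=np.array([.16,.55]);
for t in np.linspace(0,1,12):
    q=a+t*(np.array([.617,-.162])-a);d=np.hypot(*(P[:,:2]-q).T);print(q.round(3),"zmax r<.09",P[d<.09][:,2].max() if (d<.09).any() else 0)
E
```

```text
scene y [368 208  10  14 103] [ 0.6174 -0.1589  0.145 ] bbox ctr [ 0.6172 -0.1597  0.145 ]
scene h [328 173  10  18 146] [ 0.5899 -0.0429  0.149 ] bbox ctr [ 0.5912 -0.0423  0.149 ]
side y [298 199  10  17 139] [ 0.6148 -0.1583  0.145 ] bbox ctr [ 0.6153 -0.1584  0.145 ]
side h [314 167  10  18 142] [ 0.5891 -0.0436  0.149 ] bbox ctr [ 0.5886 -0.0431  0.149 ]
scene 398.41741957822325 306.81431679486786
[[76 77 74 76 75 75 76 74 75 74 73 75 75 74 72]
 [76 76 78 76 74 76 77 74 74 76 73 73 74 74 74]
 [76 75 75 75 76 75 75 76 75 75 76 76 75 75 75]
 [74 76 76 76 76 77 77 76 76 76 76 76 77 75 74]
 [79 78 77 77 70 61 51 40 47 59 73 78 76 75 76]
 [77 77 77 73 55 37 40 39 40 41 47 70 77 75 75]
 [77 78 78 63 42 40 34 37 35 38 39 48 68 76 76]
 [78 77 78 66 45 37 38 39 38 36 39 41 64 76 77]
 [77 77 79 69 49 35 35 36 35 35 36 43 68 77 77]
 [78 79 77 81 63 38 38 35 37 34 32 49 70 77 76]
 [79 78 79 78 75 58 43 39 38 37 44 68 77 75 77]
 [78 78 78 77 79 80 75 65 59 60 72 79 77 76 77]
 [78 80 79 80 76 78 80 79 80 78 79 77 78 78 76]
 [80 80 78 78 79 79 79 78 77 79 79 77 77 78 77]
 [79 81 80 79 80 79 79
[... 589 characters left out ...]
40 41]
 [40 41 40 40 37 37 35 33 35 35 36 37 41 39 38]
 [40 37 39 39 38 37 36 40 35 41 36 39 40 41 40]
 [38 40 39 40 42 40 39 41 40 38 42 39 36 40 41]
 [42 40 39 39 40 38 39 40 38 38 39 42 41 39 41]]
[0.16 0.55] zmax r<.09 0.4237343589024713
[0.202 0.485] zmax r<.09 0.4237343589024713
[0.243 0.421] zmax r<.09 0
[0.285 0.356] zmax r<.09 0.26686685108728725
[0.326 0.291] zmax r<.09 0.3191365260900544
[0.368 0.226] zmax r<.09 0.33194842438294425
[0.409 0.162] zmax r<.09 0.33194842438294425
[0.451 0.097] zmax r<.09 0
[0.492 0.032] zmax r<.09 0.12459867009890502
[ 0.534 -0.033] zmax r<.09 0.1729499064313874
[ 0.575 -0.097] zmax r<.09 0.1729499064313874
[ 0.617 -0.162] zmax r<.09 0.163168434252981
```

```bash
python3 - <<'E'
from h import *
import pickle
S={n:pickle.load(open(n+".pkl","rb")) for n in("scene","side")}
for n,c in S.items():
    for q in([.161,.551,.208],[.161,.551,.4]):
        M=Rm(c).T@(np.array(q)-np.array(c["xyz"]));print(n,c["fx"]*M[0]/M[2]+c["cx"],c["fy"]*M[1]/M[2]+c["cy"],M[2])
P=np.concatenate([cloud(c).reshape(-1,3)for c in S.values()])
P=P[(P[:,2]>.06)&(P[:,2]<.9)&(P[:,0]<1)&(P[:,0]>.15)&(abs(P[:,1])<.8)]
xs=np.arange(.15,.95,.05);ys=np.arange(.75,-.5,-.05)
print("      ",*[f"{x:.2f}" for x in xs])
for y in ys: print(f"{y:6.2f}",*[f"{max(P[(abs(P[:,0]-x)<.025)&(abs(P[:,1]-y)<.025)][:,2],default=0):.2f}" for x in xs])
E
```

```text
scene 64.23037513638377 76.82428622435688 1.1835019039412868
scene 28.758454838491502 1.5473274161999768 1.0405598390417181
side 290.69234507265 52.81059953358627 1.5164306892411248
side 290.7223724355976 -8.01356944963581 1.4114156667184194
       0.15 0.20 0.25 0.30 0.35 0.40 0.45 0.50 0.55 0.60 0.65 0.70 0.75 0.80 0.85 0.90
  0.75 0.00 0.00 0.00 0.00 0.00 0.00 0.00 0.00 0.00 0.00 0.00 0.00 0.07 0.00 0.00 0.00
  0.70 0.00 0.00 0.00 0.00 0.00 0.00 0.00 0.00 0.00 0.39 0.15 0.16 0.08 0.00 0.00 0.00
  0.65 0.30 0.00 0.00 0.00 0.00 0.08 0.00 0.00 0.00 0.41 0.41 0.33 0.08 0.00 0.00 0.00
  0.60 0.35 0.35 0.00 0.00 0.00 0.33 0.12 0.13 0.00 0.00 0.42 0.38 0.00 0.00 0.00 0.00
  0.55 0.41 0.41 0.00 0.00 0.26 0.36 0.26 0.26 0.00 0.00 0.43 0.12 0.14 0.14 0.17 0.00
  0.50 0.42 0.41 0.00 0.00 0.00 0.41 0.41 0.42 0.42 0.43 0.43 0.14 0.15 0.15 0.17 0.00
  0.45 0.30 0.00 0.00 0.00 0.00 0.09 0.42 0.38 0.43 0.43 0.22 0.15 0.15 0.14 0.14 0.00
  0.40 0.00 0.00 0.00 0.00 0.00 0.00 0.38 0.38 0.32 0.27 0.23 0.13 0.13 0.13 0.12 0.00
  0.35 0.00 0.00 0.00 0.00 0.00 0.00 0.00 0.00 0.00 0.00 0.00 0.12 0.00 0.0
[... 703 characters left out ...]
0.00
 -0.10 0.00 0.00 0.00 0.00 0.00 0.00 0.00 0.00 0.13 0.14 0.14 0.13 0.00 0.13 0.14 0.00
 -0.15 0.00 0.00 0.00 0.00 0.00 0.00 0.00 0.06 0.00 0.16 0.15 0.00 0.00 0.00 0.13 0.00
 -0.20 0.00 0.00 0.00 0.00 0.00 0.00 0.06 0.06 0.06 0.10 0.10 0.00 0.19 0.19 0.19 0.19
 -0.25 0.00 0.00 0.00 0.00 0.08 0.08 0.06 0.06 0.06 0.00 0.00 0.00 0.19 0.21 0.19 0.19
 -0.30 0.00 0.00 0.00 0.00 0.00 0.00 0.00 0.00 0.00 0.00 0.00 0.00 0.19 0.22 0.19 0.19
 -0.35 0.00 0.00 0.00 0.00 0.00 0.00 0.00 0.00 0.00 0.00 0.00 0.06 0.19 0.22 0.19 0.19
 -0.40 0.00 0.00 0.00 0.00 0.00 0.00 0.00 0.00 0.00 0.00 0.00 0.06 0.19 0.21 0.19 0.20
 -0.45 0.00 0.00 0.00 0.00 0.00 0.00 0.00 0.00 0.00 0.00 0.00 0.06 0.19 0.19 0.19 0.19
```

Emit:
{"fn": "jog_arm", "kwargs": {
  "series": [
    [[0,0,-22,0,0,0.143,85],[0,0,-22,0,0,0.143,85],[0,0,-22,0,0,0.143,85],[0,0,-22,0,0,0.143,85],[0,0,-22,0,0,0.143,85],[0,0,-22,0,0,0.143,85],[0,0,-22,0,0,0.143,85],[0,0,-22,0,0,0.143,85],[0,0,-22,0,0,0.143,85],[0,0,0,0,0,0,85]]
  ]
}}

```text
time_s: 1.1
eef_pos: [0.162, 0.5528, 0.4099]
eef_rot: [-0.001, 0.708, 0.706, 0.003]
wrist_force: [0.6, 0.2, 0.2]
opening: 0.996
grasp_force: 0.0
```

Emit:
{"fn": "jog_arm", "kwargs": {
  "series": [
    [[-35,23,0,0,0,0,85],[-35,23,0,0,0,0,85],[-35,23,0,0,0,0,85],[-35,23,0,0,0,0,85],[-35,23,0,0,0,0,85],[-35,23,0,0,0,0,85],[-35,23,0,0,0,0,85],[-35,23,0,0,0,0,85],[-35,23,0,0,0,0,85],[-35,23,0,0,0,0,85]]
  ]
}}

```text
time_s: 2.1
eef_pos: [0.3914, 0.2, 0.4053]
eef_rot: [-0.0, 0.706, 0.708, -0.001]
wrist_force: [-0.2, 0.3, -0.5]
opening: 0.997
grasp_force: 0.0
```

Emit:
{"fn": "jog_arm", "kwargs": {
  "series": [
    [[-35,23,0,0,0,0,85],[-35,23,0,0,0,0,85],[-35,23,0,0,0,0,85],[-35,23,0,0,0,0,85],[-35,23,0,0,0,0,85],[-35,23,0,0,0,0,85],[-35,23,0,0,0,0,85],[-35,23,0,0,0,0,85],[-35,20,0,0,0,0,85],[0,0,0,0,0,0,85]]
  ]
}}

```text
time_s: 3.1
eef_pos: [0.5956, -0.1179, 0.4028]
eef_rot: [-0.002, 0.708, 0.706, -0.001]
wrist_force: [-0.4, 0.0, -1.0]
opening: 0.997
grasp_force: 0.0
```

Emit:
{"fn": "jog_arm", "kwargs": {
  "series": [
    [[-10,5,30,0,0,0,85],[-10,5,40,0,0,0,85],[-10,5,40,0,0,0,85],[-11,5,40,0,0,0,85],[0,0,30,0,0,0,85],[0,0,20,0,0,0,85],[0,0,0,0,0,0,85],[0,0,0,0,0,0,85],[0,0,0,0,0,0,85],[0,0,0,0,0,0,85]]
  ]
}}

```text
time_s: 4.1
eef_pos: [0.6157, -0.1548, 0.2086]
eef_rot: [0.001, 0.707, 0.707, 0.001]
wrist_force: [1.2, -0.2, -0.3]
opening: 0.995
grasp_force: 0.0
```

```bash
python3 - <<'E'
from h import *
c=ctrl.camera("wrist");print(c["fx"],c["cx"],c["cy"],c["xyz"],c["rotation"],ctrl.get_obs()["eef_pos"])
f=c["frame"].copy()
def proj(q):
    M=Rm(c).T@(np.array(q)-np.array(c["xyz"]));r=np.hypot(M[0],M[1]);th=np.arctan2(r,M[2]);return c["fx"]*th*M[0]/r+c["cx"],c["fx"]*th*M[1]/r+c["cy"]
for q in([.6162,-.1588,.16],[.6262,-.0825,.14],[.5893,-.043,.168],[.586,-.316,.04]):
    u,v=proj(q);print(q,u,v)
    if 0<u<640 and 0<v<400: cv2.drawMarker(f,(int(u),int(v)),(255,0,255),0,12)
cv2.imwrite("pics/w1.png",f);cv2.imwrite("w1raw.png",c["frame"])
E
```

```text
309.70691628693146 322.18725892407593 200.35950384690736 [ 0.61561913 -0.0874274   0.37427137] [ 1.34271869e-01  9.90943254e-01 -5.43687659e-04  1.49593662e-03] [ 0.61561389 -0.15476816  0.20842962]
[0.6162, -0.1588, 0.16] 322.1358771759923 216.51875829807904
[0.6262, -0.0825, 0.14] 335.3795381811947 110.46977794886152
[0.5893, -0.043, 0.168] 281.2105053094398 52.0675868263225
[0.586, -0.316, 0.04] 298.4685252716159 302.54659318245837
```

View pics/w1.png

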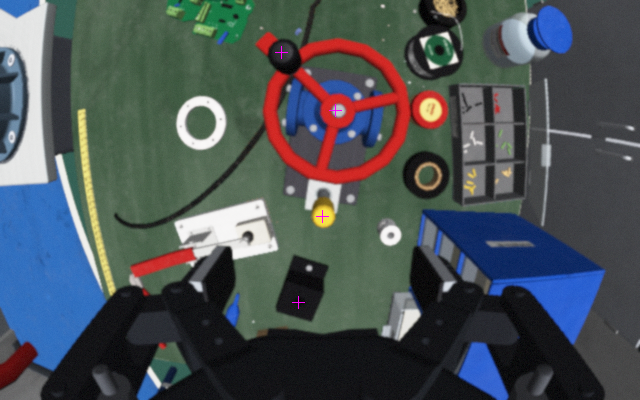

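Wrist view: pin head lies exactly at the predicted (322,216). The stem shows at about (339,110), a few px right of my estimate; handle (284,55); holder block centre near (300,298).

```bash
cat >> h.py <<'E'
def fray(c,u,v):
    a=np.array([u-c["cx"],v-c["cy"]]);r=np.hypot(*a);th=r/c["fx"]
    return Rm(c)@np.r_[np.sin(th)*a/max(r,1e-9),np.cos(th)]
def fplane(c,u,v,z):
    d=fray(c,u,v);p=np.array(c["xyz"]);return p+d*(z-p[2])/d[2]
E
python3 - <<'E'
from h import *
c=ctrl.camera("wrist");f=c["frame"];H,s,v=cv2.split(cv2.cvtColor(f,cv2.COLOR_BGR2HSV))
def blob(m,b):
    k=np.zeros((400,640),np.uint8);x0,y0,x1,y1=b;k[y0:y1,x0:x1]=m[y0:y1,x0:x1]
    _,l,st,ce=cv2.connectedComponentsWithStats(k);i=1+st[1:,4].argmax();return ce[i],st[i],l==i
red=((H<8)|(H>172))&(s>130)&(v>70)
for nm,m,b,z in(("yel",(H>18)&(H<34)&(s>130)&(v>80),(300,195,345,235),.16),("stem",(s<60)&(v>110),(328,100,352,122),.14),("hnd",v<60,(264,35,305,78),.168),("block",v<60,(270,250,330,322),.04)):
    ce,st,_=blob(m,b);print(nm,ce.round(1),st,fplane(c,*ce,z).round(4))
ce,st,m=blob(red,(255,30,415,190));pts=np.argwhere(m)[:,::-1];P=np.array([fplane(c,*p,.12)[:2] for p in pts])
from scipy.optimize import least_squares
d0=np.array([.627,-.083])
for _ in range(4):
    d=np.hypot(*(P-d0).T);Q=P[(d>.046)&(d<.064)];d0=least_squares(lambda a:np.hypot(Q[:,0]-a[0],Q[:,1]-a[1])-a[2],[*d0,.055]).x;print(d0.round(4),len(Q));d0=d0[:2]
d=np.hypot(*(P-d0).T);t=P[d>.07];print("tab",t.mean(0),np.degrees(np.arctan2(*(t.mean(0)-d0)[::-1])))
g=cv2.cvtColor(f,cv2.COLOR_BGR2GRAY);print(g[280:322:2,278:326:2])
E
```

```text
yel [323.1 213. ] [312 197  24  31 553] [ 0.6167 -0.156   0.16  ]
stem [338.3 110.2] [332 104  14  13 139] [ 0.6282 -0.0822  0.14  ]
hnd [284.4  57.2] [267  39  35  39 789] [ 0.5914 -0.0467  0.168 ]
block [302.  288.9] [ 276  255   53   66 2210] [ 0.591  -0.2947  0.04  ]
[ 0.6285 -0.0821  0.0546] 5747
[ 0.6287 -0.082   0.0547] 5780
[ 0.6287 -0.082   0.0547] 5780
[ 0.6287 -0.082   0.0547] 5781
tab [nan nan] nan
[[100 105  99  71  21  15  10  10  11  11   8  12  10  12  15  10  16   9
   13   9   8  13  23  63]
 [ 98 104  93  48  21  20  18  17  10  14  13  12  14  10  12  17  14   7
   17  12  12  12  22  61]
 [100 102  83  34  23  23  22  23  20  20  18   8  13  15  12  13  10  15
   12  10  11  11  19  62]
 [ 94  96  68  22  22  26  22  22  25  24  24  19  22  15  17  13   4  15
   14  11  10  14  16  61]
 [ 99  91  47  19  23  22  26  20  21  25  25  24  26  26  21  23  16  14
   13  15  16  12  17  60]
 [ 99  83  30  22  25  24  20  25  23  23  25  25  24  22  26  26  27  19
   23  16  17  14  12  62]
 [ 95  63  23  24  19  24  22  24  21  23  19  25  21  24  20  24  25  27
   24 
[... 807 characters left out ...]
  36  90  98 100 102]
 [ 29  29  24  26  26  25  27  25  25  22  28  23  21  24  28  23  23  24
   28  56  94 101 100 101]
 [ 66  53  39  31  26  26  27  28  25  26  23  22  28  24  29  23  23  28
   38  82 104 103 102  99]
 [ 98  95  89  81  61  47  34  27  23  28  25  22  27  22  20  23  23  26
   51 102 107 102 100 102]
 [ 99  95 101 108 106  94  84  67  50  39  28  23  22  24  24  27  25  33
   75 108 108 104 101 102]
 [ 97  99 100 107 106 108 104 101  98  89  73  57  45  35  29  26  25  47
   91 108 106 103 103 100]
 [ 96  97 101 100 101  98 103 102 102 102  95  96  91  83  72  54  42  67
  101 108 103 103 101 102]]<stdin>:14: RuntimeWarning: Mean of empty slice.
  ret = um.true_divide(
```

Emit:
{"fn": "jog_arm", "kwargs": {
  "series": [
    [[-3.5,1,20,0,0,0,85],[0,0,20,0,0,0,85],[0,0,15,0,0,0,85],[0,0,12,0,0,0,85],[0,0,11,0,0,0,85],[0,0,0,0,0,0,50],[0,0,0,0,0,0,15],[0,0,0,0,0,0,10],[0,0,0,0,0,0,10],[0,0,0,0,0,0,10]]
  ]
}}

```text
time_s: 5.2
eef_pos: [0.6164, -0.1583, 0.1297]
eef_rot: [0.001, 0.707, 0.707, 0.0]
wrist_force: [0.9, 0.3, 3.9]
opening: 0.167
grasp_force: 58.5
```

Emit:
{"fn": "jog_arm", "kwargs": {
  "series": [
    [[0,0,0,0,0,0,10],[0,0,-3,0,0,0,10],[0,0,-5,0,0,0,10],[0,0,-8,0,0,0,10],[0,0,-10,0,0,0,10],[0,0,-10,0,0,0,10],[0,0,-10,0,0,0,10],[0,0,-9,0,0,0,10],[0,0,0,0,0,0,10],[0,0,0,0,0,0,10]]
  ]
}}

```text
time_s: 6.2
eef_pos: [0.6159, -0.1581, 0.1839]
eef_rot: [0.0, 0.707, 0.707, 0.0]
wrist_force: [-0.7, -0.3, -0.7]
opening: 0.159
grasp_force: 58.6
```

```bash
python3 - <<'E'
from h import *
ims=[]
for n,b in(("scene",(340,170,410,340)),("side",(215,150,355,320))):
    c=ctrl.camera(n);np.save(n+"1.npy",c["frame"]);x0,y0,x1,y1=b;ims.append(cv2.resize(c["frame"][y0:y1,x0:x1],None,fx=3.5,fy=3.5,interpolation=cv2.INTER_CUBIC))
h=min(i.shape[0] for i in ims);cv2.imwrite("pics/pull.png",np.hstack([i[:h] for i in ims])[:600,:800])
print(ctrl.get_obs()["wrist_force"])
E
```

```text
[-0.0090866   0.29732472 -0.77908503]
```

View pics/pull.png

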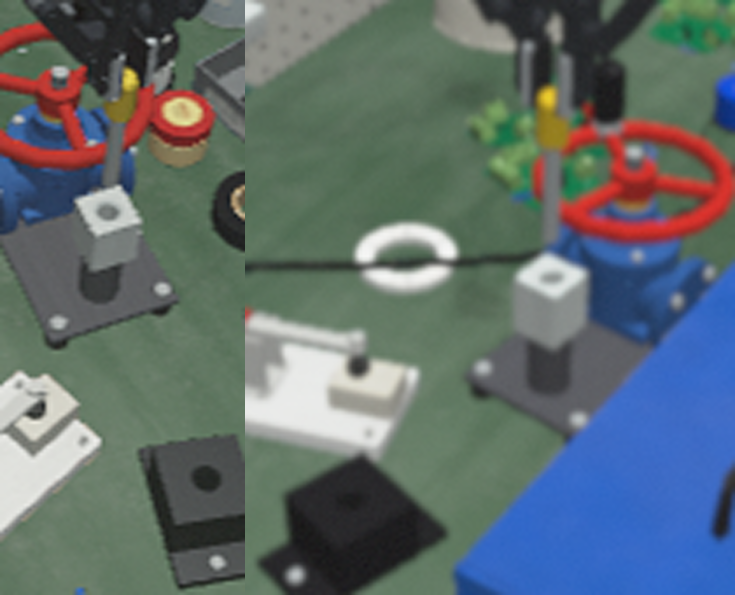

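The pin is out and vertical in both views; foot at about (372,222) in the scene picture. I carry it over the holder.

Emit:
{"fn": "jog_arm", "kwargs": {
  "series": [
    [[-15,-3,0,0,0,0,10],[-30,-5,0,0,0,0,10],[-30,-6,0,0,0,0,10],[-30,-6,0,0,0,0,10],[-30,-6,10,0,0,0,10],[-23,-3,20,0,0,0,10],[0,0,20,0,0,0,10],[0,0,10,0,0,0,10],[0,0,0,0,0,0,10],[0,0,0,0,0,0,10]]
  ]
}}

```text
time_s: 7.3
eef_pos: [0.5868, -0.316, 0.124]
eef_rot: [0.0, 0.707, 0.707, 0.0]
wrist_force: [0.2, 1.3, -0.4]
opening: 0.16
grasp_force: 58.6
```

```bash
python3 - <<'E'
from h import *
ims=[]
print(ctrl.get_obs()["eef_pos"])
for n in("scene","side"):
    c=ctrl.camera(n);f=c["frame"].copy();P=cloud(c)
    M=Rm(c).T@(np.array([.587,-.316,.05])-np.array(c["xyz"]));u=int(c["fx"]*M[0]/M[2]+c["cx"]);v=int(c["fy"]*M[1]/M[2]+c["cy"])
    ims.append(cv2.resize(f[v-40:v+30,u-35:u+35],(400,400),interpolation=cv2.INTER_CUBIC));print(n,u-35,v-40,400/70)
    # shaft pixels: grey/bright, above block
    H,s,V=cv2.split(cv2.cvtColor(f,cv2.COLOR_BGR2HSV))
    q=P[v-40:v+30,u-35:u+35].reshape(-1,3);px=V[v-40:v+30,u-35:u+35].reshape(-1)
    for z in(.065,.075,.085,.095):
        k=q[(abs(q[:,2]-z)<.005)&(np.hypot(q[:,0]-.587,q[:,1]+.316)<.02)];print(z,k.mean(0).round(4) if len(k) else None,len(k))
cv2.imwrite("pics/ov.png",np.hstack(ims))
E
```

```text
[ 0.58684268 -0.31599099  0.12404303]
scene 364 264 5.714285714285714
0.065 [ 0.5832 -0.3181  0.065 ] 10
0.075 [ 0.5833 -0.32    0.0748] 14
0.085 [ 0.5829 -0.3192  0.0846] 15
0.095 [ 0.5837 -0.3189  0.0943] 14
side 209 248 5.714285714285714
0.065 [ 0.5879 -0.3203  0.0661] 16
0.075 [ 0.5888 -0.3205  0.0752] 22
0.085 [ 0.5885 -0.3205  0.0855] 23
0.095 [ 0.589  -0.3201  0.095 ] 25
```

View pics/ov.png

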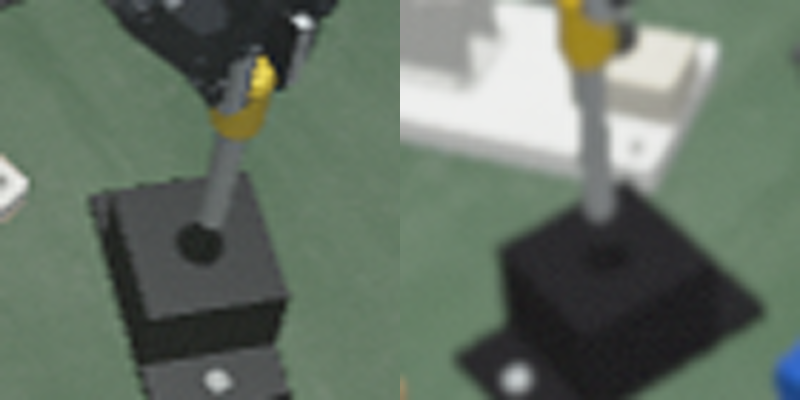

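The foot is just above the hole: scene foot (401.3,303.0) and hole (399.0,306.5); side foot (244.0,286.0) and hole (244.9,293.0).

```bash
python3 - <<'E'
from h import *
import pickle
for n,f,h in(("scene",(401.0,302.7),(398.6,306.2)),("side",(244.0,286.),(244.9,293.))):
    c=pickle.load(open(n+".pkl","rb"));a=plane(c,*f,.0597);b=plane(c,*h,.04);print(n,a.round(4),b.round(4),"move",((b-a)*1000).round(1))
E
```

```text
scene [ 0.587  -0.3186  0.0597] [ 0.5869 -0.3147  0.04  ] move [ -0.1   3.9 -19.7]
side [ 0.5889 -0.3194  0.0597] [ 0.588  -0.3174  0.04  ] move [ -0.9   2.1 -19.7]
```

Emit:
{"fn": "jog_arm", "kwargs": {
  "series": [
    [[1,0.3,5,0,0,0,10],[0,0,6,0,0,0,10],[0,0,4,0,0,0,10],[0,0,2,0,0,0,10],[0,0,2,0,0,0,10],[0,0,2,0,0,0,10],[0,0,2,0,0,0,10],[0,0,1,0,0,0,10],[0,0,1,0,0,0,10],[0,0,0,0,0,0,10]]
  ]
}}

```text
time_s: 8.4
eef_pos: [0.5869, -0.3151, 0.0986]
eef_rot: [-0.0, 0.707, 0.707, -0.0]
wrist_force: [0.7, -0.3, -0.4]
opening: 0.162
grasp_force: 58.6
```

Emit:
{"fn": "jog_arm", "kwargs": {
  "series": [
    [[0,0,3,0,0,0,10],[0,0,3,0,0,0,10],[0,0,3,0,0,0,10],[0,0,3,0,0,0,10],[0,0,3,0,0,0,10],[0,0,3,0,0,0,10],[0,0,2,0,0,0,10],[0,0,2,0,0,0,10],[0,0,1,0,0,0,10],[0,0,0,0,0,0,10]]
  ]
}}

```text
time_s: 9.4
eef_pos: [0.5869, -0.315, 0.0755]
eef_rot: [-0.0, 0.707, 0.707, -0.0]
wrist_force: [-0.7, -0.9, -0.7]
opening: 0.158
grasp_force: 58.6
```

Push gently the last mm, then release.

Emit:
{"fn": "jog_arm", "kwargs": {
  "series": [
    [[0,0,0.6,0,0,0,10],[0,0,0.4,0,0,0,10],[0,0,0,0,0,0,10],[0,0,0,0,0,0,20],[0,0,0,0,0,0,30],[0,0,0,0,0,0,40],[0,0,0,0,0,0,50],[0,0,0,0,0,0,50],[0,0,0,0,0,0,50],[0,0,0,0,0,0,50]]
  ]
}}

```text
time_s: 10.4
eef_pos: [0.587, -0.3151, 0.0747]
eef_rot: [-0.0, 0.707, 0.707, -0.0]
wrist_force: [0.6, 0.3, -0.1]
opening: 0.586
grasp_force: 0.0
```

Emit:
{"fn": "jog_arm", "kwargs": {
  "series": [
    [[0,0,-10,0,0,0,50],[0,0,-20,0,0,0,50],[0,0,-25,0,0,0,50],[0,0,-25,0,0,0,50],[0,0,-25,0,0,0,50],[0,0,-20,0,0,0,50],[0,0,0,0,0,0,50],[0,0,0,0,0,0,50],[0,0,0,0,0,0,50],[0,0,0,0,0,0,50]]
  ]
}}

```text
time_s: 11.4
eef_pos: [0.5862, -0.3145, 0.1978]
eef_rot: [-0.001, 0.707, 0.707, -0.0]
wrist_force: [-0.6, 0.3, -0.1]
opening: 0.583
grasp_force: 0.0
```

```bash
python3 - <<'E'
from h import *
for n in("scene","side"):
    c=ctrl.camera(n);P=cloud(c);H,s,V=cv2.split(cv2.cvtColor(c["frame"],cv2.COLOR_BGR2HSV))
    m=(H>18)&(H<34)&(s>130)&(V>80)&(np.hypot(P[...,0]-.587,P[...,1]+.316)<.03)&(P[...,2]>.05)
    p=P[m];print(n,len(p),p.mean(0).round(4),np.percentile(p[:,2],[2,50,98]).round(4))
    t=p[p[:,2]>np.percentile(p[:,2],95)-.004];print("top",t.mean(0).round(4),len(t),"bottom px",p[:,2].min().round(4))
E
```

```text
scene 110 [ 0.5834 -0.3194  0.0978] [0.0788 0.1023 0.1078]
top [ 0.5851 -0.3171  0.1052] 52 bottom px 0.0767
side 124 [ 0.5901 -0.3213  0.0952] [0.0778 0.0966 0.1065]
top [ 0.5888 -0.319   0.1049] 46 bottom px 0.0696
```

Pin top at 0.105 m: fully home. Now over to the handle, turning the tool so that the fingers straddle it tangentially.

Emit:
{"fn": "jog_arm", "kwargs": {
  "series": [
    [[20,0,-10,0,0,0,50],[35,0,-7,0,0,0,50],[40,1,0,0,0,0,50],[40,1,0,0,0,0,50],[40,1,0,0,0,0,50],[40,0,0,0,0,0,50],[36,0,0,0,0,0,50],[20,0,0,0,0,0,50],[0,0,0,0,0,0.14,50],[0,0,0,0,0,0.14,50]]
  ]
}}

```text
time_s: 12.5
eef_pos: [0.59, -0.0419, 0.2172]
eef_rot: [-0.0, 0.8, 0.6, 0.0]
wrist_force: [-0.2, 0.1, -0.2]
opening: 0.584
grasp_force: 0.0
```

Emit:
{"fn": "jog_arm", "kwargs": {
  "series": [
    [[0,0,0,0,0,0.147,50],[0,0,0,0,0,0.147,50],[0,0,0,0,0,0.147,50],[0,0,0,0,0,0.147,50],[0,0,0,0,0,0.147,50],[0,0,0,0,0,0.147,50],[0,0,0,0,0,0.147,50],[0,0,0,0,0,0.147,50],[0,0,0,0,0,0.147,50],[0,0,0,0,0,0.147,50]]
  ]
}}

```text
time_s: 13.5
eef_pos: [0.59, -0.043, 0.2171]
eef_rot: [-0.0, 0.996, -0.093, 0.0]
wrist_force: [-0.8, -0.1, 0.0]
opening: 0.581
grasp_force: 0.0
```

Emit:
{"fn": "jog_arm", "kwargs": {
  "series": [
    [[0,0,0,0,0,0.147,50],[0,0,0,0,0,0.147,50],[0,0,0,0,0,0.147,50],[0,0,0,0,0,0.147,50],[0,0,0,0,0,0,50],[0,0,0,0,0,0,50],[0,0,0,0,0,0,40],[0,0,0,0,0,0,40],[0,0,0,0,0,0,40],[0,0,0,0,0,0,40]]
  ]
}}

```text
time_s: 14.5
eef_pos: [0.5903, -0.0441, 0.2167]
eef_rot: [-0.0, 0.927, -0.374, -0.0]
wrist_force: [-0.6, 0.2, 0.3]
opening: 0.465
grasp_force: 0.0
```

```bash
cat > st.py <<'E'
from h import *
C=np.array([.6285,-.0821])
def st():
    o=ctrl.get_obs();r=o["eef_rot"];M=R.from_quat([*r[1:],r[0]]).as_matrix();p=o["eef_pos"]
    d=p[:2]-C;th=np.degrees(np.arctan2(d[1],d[0]));ph=np.degrees(np.arctan2(M[1,1],M[0,1]))
    er=np.array([np.cos(np.radians(th)),np.sin(np.radians(th))]);et=np.array([-er[1],er[0]])
    F=o["wrist_force"][:2]
    print("t",round(o["time_s"],1),"p",p.round(4),"rad mm",round(np.hypot(*d)*1e3,1),"th",th.round(1),"phi",ph.round(1),"Frad",(F@er).round(1),"Ftan",(F@et).round(1),"grasp",o["grasp_force"],"open",(o["opening"]*85.4).round(1),"q6",o["q"][5].round(2),"tilt",M[:,2].round(3))
    return o,M
if __name__=="__main__": st()
E
python3 - <<'E'
from st import *
o,M=st();t=np.array([.5896,-.0432,.138]);print("tool shift to handle mm",(M.T@(t-o["eef_pos"])*1e3).round(1))
# handle check
for n,b in(("scene",(325,165,345,192)),("side",(312,160,328,186))): 
    c=ctrl.camera(n);P=cloud(c);k=P[b[1]:b[3],b[0]:b[2]].reshape(-1,3);k=k[(k[:,2]>.155)&(k[:,2]<.172)&(np.hypot(k[:,0]-.59,k[:,1]+.043)<.02)];print(n,k.mean(0).round(4) if len(k) else None,len(k))
E
```

```text
Traceback (most recent call last):
  File "st.py", line 8, in st
    print("t",round(o["time_s"],1),"p",p.round(4),"rad mm",round(np.hypot(*d)*1e3,1),"th",th.round(1),"phi",ph.round(1),"Frad",(F@er).round(1),"Ftan",(F@et).round(1),"grasp",o["grasp_force"],"open",(o["opening"]*85.4).round(1),"q6",o["q"][5].round(2),"tilt",M[:,2].round(3))
                                                                                                                                                                                                      ^^^^^^^^^^^^^^^^^^^^^^^^^
AttributeError: 'float' object has no attribute 'round'
```

Emit:
{"fn": "jog_arm", "kwargs": {
  "series": [
    [[-1,0,20,0,0,0.02,40],[0,0,20,0,0,0,40],[0,0,15,0,0,0,40],[0,0,14,0,0,0,40],[0,0,10,0,0,0,40],[0,0,0,0,0,0,35],[0,0,0,0,0,0,30],[0,0,0,0,0,0,27],[0,0,0,0,0,0,26],[0,0,0,0,0,0,26]]
  ]
}}

```text
time_s: 15.5
eef_pos: [0.5899, -0.0435, 0.1384]
eef_rot: [-0.0, 0.923, -0.384, 0.001]
wrist_force: [-0.4, 0.0, 0.5]
opening: 0.307
grasp_force: 0.0
```

```bash
sed -i 's/(o\["opening"\]\*85.4).round(1)/round(float(o["opening"])*85.4,1)/' st.py; python3 - <<'E'
from st import *
o,M=st()
ims=[]
for n in("scene","side"):
    c=ctrl.camera(n);m=Rm(c).T@(np.array([.59,-.043,.15])-np.array(c["xyz"]));u=int(c["fx"]*m[0]/m[2]+c["cx"]);v=int(c["fy"]*m[1]/m[2]+c["cy"])
    ims.append(cv2.resize(c["frame"][v-30:v+30,u-30:u+50],(400,300),interpolation=cv2.INTER_CUBIC))
cv2.imwrite("pics/hd.png",np.hstack(ims))
E
```

```text
t 15.5 p [ 0.5899 -0.0435  0.1384] rad mm 54.6 th 134.9 phi -135.2 Frad 0.3 Ftan 0.3 grasp 0.0 open 26.2 q6 2.08 tilt [ 0.001 -0.    -1.   ]
```

View pics/hd.png

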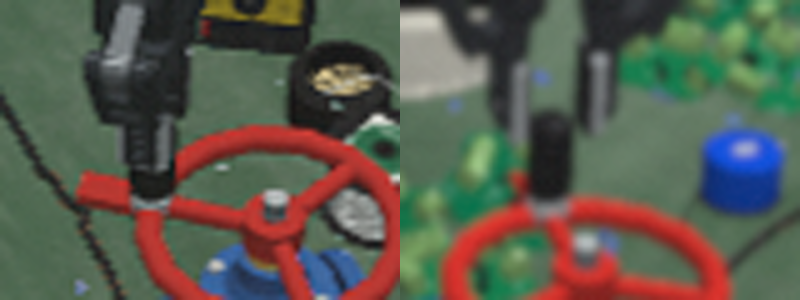

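The fingers straddle the handle (side crop, pads at 520 and 595, handle 550), but overlap it by only about 10 mm, so I lower 7 mm and begin turning in small steps: 1.2° per row.

Emit:
{"fn": "jog_arm", "kwargs": {
  "series": [
    [[0,0,4,0,0,0,26],[0,0,3,0,0,0,26],[0,0,0,0,0,0,26],[0.02,1.44,0,0,0,-0.0262,26],[0.02,1.44,0,0,0,-0.0262,26],[0.02,1.44,0,0,0,-0.0262,26],[0.02,1.44,0,0,0,-0.0262,26],[0.02,1.44,0,0,0,-0.0262,26],[0.02,1.44,0,0,0,-0.0262,26],[0.02,1.44,0,0,0,-0.0262,26]]
  ]
}}

```text
time_s: 16.6
eef_pos: [0.583, -0.0512, 0.1307]
eef_rot: [-0.0, 0.955, -0.297, 0.0]
wrist_force: [-0.3, 0.6, 0.0]
opening: 0.302
grasp_force: 0.2
```

Emit:
{"fn": "jog_arm", "kwargs": {
  "series": [
    [[0.015,1.15,0,0,0,-0.021,26],[0.015,1.15,0,0,0,-0.021,26],[0.015,1.15,0,0,0,-0.021,26],[0.015,1.15,0,0,0,-0.021,26],[0.015,1.15,0,0,0,-0.021,26],[0.015,1.15,0,0,0,-0.021,26],[0.015,1.15,0,0,0,-0.021,26],[0.015,1.15,0,0,0,-0.021,26],[0.015,1.15,0,0,0,-0.021,26],[0.015,1.15,0,0,0,-0.021,26]]
  ]
}}

```text
time_s: 17.6
eef_pos: [0.5776, -0.0613, 0.1307]
eef_rot: [0.0, 0.981, -0.195, -0.0]
wrist_force: [0.4, 0.2, -0.6]
opening: 0.304
grasp_force: 0.2
```

```bash
python3 st.py; python3 - <<'E'
from st import *
for n in("scene","side"):
    c=ctrl.camera(n);P=cloud(c);H,s,v=cv2.split(cv2.cvtColor(c["frame"],cv2.COLOR_BGR2HSV))
    m=((H<8)|(H>172))&(s>130)&(v>70)&(abs(P[...,2]-.122)<.01);p=P[m][:,:2]-C;d=np.hypot(*p.T);t=p[(d>.068)&(d<.095)];print(n,len(t),np.degrees(np.arctan2(*t.mean(0)[::-1])) if len(t) else None)
E
```

```text
t 17.6 p [ 0.5776 -0.0613  0.1307] rad mm 55.0 th 157.8 phi -112.5 Frad -0.3 Ftan -0.4 grasp 0.20089163407646993 open 25.9 q6 1.65 tilt [-0. -0. -1.]
scene 67 156.89220056521634
side 22 159.44298959591677
```

The tab has moved with the hand (about 157°). I continue in 12° calls, reading the force after each.

Emit:
{"fn": "jog_arm", "kwargs": {
  "series": [
    [[0.015,1.15,0,0,0,-0.021,26],[0.015,1.15,0,0,0,-0.021,26],[0.015,1.15,0,0,0,-0.021,26],[0.015,1.15,0,0,0,-0.021,26],[0.015,1.15,0,0,0,-0.021,26],[0.015,1.15,0,0,0,-0.021,26],[0.015,1.15,0,0,0,-0.021,26],[0.015,1.15,0,0,0,-0.021,26],[0.015,1.15,0,0,0,-0.021,26],[0.015,1.15,0,0,0,-0.021,26]]
  ]
}}

```text
time_s: 18.7
eef_pos: [0.5743, -0.0723, 0.1307]
eef_rot: [-0.0, 0.996, -0.091, -0.0]
wrist_force: [0.5, 1.0, 0.5]
opening: 0.306
grasp_force: 0.2
```

Emit:
{"fn": "jog_arm", "kwargs": {
  "series": [
    [[0.015,1.15,0,0,0,-0.021,26],[0.015,1.15,0,0,0,-0.021,26],[0.015,1.15,0,0,0,-0.021,26],[0.015,1.15,0,0,0,-0.021,26],[0.015,1.15,0,0,0,-0.021,26],[0.015,1.15,0,0,0,-0.021,26],[0.015,1.15,0,0,0,-0.021,26],[0.015,1.15,0,0,0,-0.021,26],[0.015,1.15,0,0,0,-0.021,26],[0.015,1.15,0,0,0,-0.021,26]]
  ]
}}

```text
time_s: 19.7
eef_pos: [0.5735, -0.0837, 0.1307]
eef_rot: [0.0, 1.0, 0.013, -0.0]
wrist_force: [-0.1, -0.4, -0.1]
opening: 0.301
grasp_force: 0.2
```

Emit:
{"fn": "jog_arm", "kwargs": {
  "series": [
    [[0.015,1.15,0,0,0,-0.021,26],[0.015,1.15,0,0,0,-0.021,26],[0.015,1.15,0,0,0,-0.021,26],[0.015,1.15,0,0,0,-0.021,26],[0.015,1.15,0,0,0,-0.021,26],[0.015,1.15,0,0,0,-0.021,26],[0.015,1.15,0,0,0,-0.021,26],[0.015,1.15,0,0,0,-0.021,26],[0.015,1.15,0,0,0,-0.021,26],[0.015,1.15,0,0,0,-0.021,26]]
  ]
}}

```text
time_s: 20.7
eef_pos: [0.575, -0.0951, 0.1307]
eef_rot: [0.0, 0.993, 0.118, -0.0]
wrist_force: [0.5, -0.1, -0.3]
opening: 0.301
grasp_force: 0.2
```

```bash
python3 st.py
```

```text
t 20.7 p [ 0.575  -0.0951  0.1307] rad mm 55.1 th -166.3 phi -76.4 Frad -0.5 Ftan 0.2 grasp 0.20138101070187986 open 25.7 q6 0.97 tilt [-0. -0. -1.]
```

Emit:
{"fn": "jog_arm", "kwargs": {
  "series": [
    [[0.015,1.15,0,0,0,-0.021,26],[0.015,1.15,0,0,0,-0.021,26],[0.015,1.15,0,0,0,-0.021,26],[0.015,1.15,0,0,0,-0.021,26],[0.015,1.15,0,0,0,-0.021,26],[0.015,1.15,0,0,0,-0.021,26],[0.015,1.15,0,0,0,-0.021,26],[0.015,1.15,0,0,0,-0.021,26],[0.015,1.15,0,0,0,-0.021,26],[0.015,1.15,0,0,0,-0.021,26]]
  ]
}}

```text
time_s: 21.7
eef_pos: [0.5789, -0.1059, 0.1307]
eef_rot: [0.0, 0.975, 0.222, -0.0]
wrist_force: [-0.2, 0.7, 1.0]
opening: 0.307
grasp_force: 0.2
```

Emit:
{"fn": "jog_arm", "kwargs": {
  "series": [
    [[0.015,1.15,0,0,0,-0.021,26],[0.015,1.15,0,0,0,-0.021,26],[0.015,1.15,0,0,0,-0.021,26],[0.015,1.15,0,0,0,-0.021,26],[0.015,1.15,0,0,0,-0.021,26],[0.015,1.15,0,0,0,-0.021,26],[0.015,1.15,0,0,0,-0.021,26],[0.015,1.15,0,0,0,-0.021,26],[0.015,1.15,0,0,0,-0.021,26],[0.015,1.15,0,0,0,-0.021,26]]
  ]
}}

```text
time_s: 22.7
eef_pos: [0.5849, -0.1157, 0.1307]
eef_rot: [0.0, 0.947, 0.323, -0.0]
wrist_force: [-0.6, 0.7, 0.3]
opening: 0.304
grasp_force: 0.2
```

Emit:
{"fn": "jog_arm", "kwargs": {
  "series": [
    [[0.015,1.15,0,0,0,-0.021,26],[0.015,1.15,0,0,0,-0.021,26],[0.015,1.15,0,0,0,-0.021,26],[0.015,1.15,0,0,0,-0.021,26],[0.015,1.15,0,0,0,-0.021,26],[0.015,1.15,0,0,0,-0.021,26],[0.015,1.15,0,0,0,-0.021,26],[0.015,1.15,0,0,0,-0.021,26],[0.015,1.15,0,0,0,-0.021,26],[0.015,1.15,0,0,0,-0.021,26]]
  ]
}}

```text
time_s: 23.7
eef_pos: [0.5929, -0.124, 0.1307]
eef_rot: [0.0, 0.908, 0.42, 0.0]
wrist_force: [0.4, 0.1, 0.8]
opening: 0.302
grasp_force: 0.2
```

```bash
python3 st.py
```

```text
t 23.7 p [ 0.5929 -0.124   0.1307] rad mm 55.0 th -130.4 phi -40.3 Frad -0.3 Ftan 0.3 grasp 0.20106189724174328 open 25.8 q6 0.3 tilt [ 0. -0. -1.]
```

Emit:
{"fn": "jog_arm", "kwargs": {
  "series": [
    [[0.015,1.15,0,0,0,-0.021,26],[0.015,1.15,0,0,0,-0.021,26],[0.015,1.15,0,0,0,-0.021,26],[0.015,1.15,0,0,0,-0.021,26],[0.015,1.15,0,0,0,-0.021,26],[0.015,1.15,0,0,0,-0.021,26],[0.015,1.15,0,0,0,-0.021,26],[0.015,1.15,0,0,0,-0.021,26],[0.015,1.15,0,0,0,-0.021,26],[0.015,1.15,0,0,0,-0.021,26]]
  ]
}}

```text
time_s: 24.7
eef_pos: [0.6024, -0.1304, 0.1307]
eef_rot: [-0.0, 0.858, 0.513, -0.0]
wrist_force: [-0.4, -0.1, -0.5]
opening: 0.304
grasp_force: 0.2
```

Emit:
{"fn": "jog_arm", "kwargs": {
  "series": [
    [[0.015,1.15,0,0,0,-0.021,26],[0.015,1.15,0,0,0,-0.021,26],[0.015,1.15,0,0,0,-0.021,26],[0.015,1.15,0,0,0,-0.021,26],[0.015,1.15,0,0,0,-0.021,26],[0.015,1.15,0,0,0,-0.021,26],[0.015,1.15,0,0,0,-0.021,26],[0.015,1.15,0,0,0,-0.021,26],[0.015,1.15,0,0,0,-0.021,26],[0.015,1.15,0,0,0,-0.021,26]]
  ]
}}

```text
time_s: 25.7
eef_pos: [0.613, -0.1347, 0.1307]
eef_rot: [-0.0, 0.8, 0.6, -0.0]
wrist_force: [1.0, -0.4, -0.0]
opening: 0.302
grasp_force: 0.2
```

Emit:
{"fn": "jog_arm", "kwargs": {
  "series": [
    [[0.015,1.15,0,0,0,-0.021,26],[0.015,1.15,0,0,0,-0.021,26],[0.015,1.15,0,0,0,-0.021,26],[0.015,1.15,0,0,0,-0.021,26],[0.015,1.15,0,0,0,-0.021,26],[0.015,1.15,0,0,0,-0.021,26],[0.015,1.15,0,0,0,-0.021,26],[0.015,1.15,0,0,0,-0.021,26],[0.015,1.15,0,0,0,-0.021,26],[0.015,1.15,0,0,0,-0.021,26]]
  ]
}}

```text
time_s: 26.7
eef_pos: [0.622, -0.1365, 0.1302]
eef_rot: [-0.002, 0.733, 0.681, -0.002]
wrist_force: [-9.0, 1.3, 4.6]
opening: 0.308
grasp_force: 4.6
```

```bash
python3 st.py
```

```text
t 26.7 p [ 0.622  -0.1365  0.1302] rad mm 54.7 th -96.8 phi -4.2 Frad -0.2 Ftan -9.1 grasp 4.631706350483 open 26.3 q6 -0.33 tilt [-0.005  0.001 -1.   ]
```

Drive engaged within this call: the tangential force went from about 0 to 9 N, at a wheel angle between 253.6° and 263.2°. I take 258.5°, so the wheel should end at 258.5° + 360°.

Emit:
{"fn": "jog_arm", "kwargs": {
  "series": [
    [[0.02,1.15,0,0,0,-0.021,26],[0.02,1.15,0,0,0,-0.021,26],[0.08,2.88,0,0,0,-0.0524,26],[0.08,2.88,0,0,0,-0.0524,26],[0.08,2.88,0,0,0,-0.0524,26],[0.08,2.88,0,0,0,-0.0524,26],[0.08,2.88,0,0,0,-0.0524,26],[0.08,2.88,0,0,0,-0.0524,26],[0.08,2.88,0,0,0,-0.0524,26],[0.08,2.88,0,0,0,-0.0524,26]]
  ]
}}

```text
time_s: 27.7
eef_pos: [0.6471, -0.1339, 0.1303]
eef_rot: [-0.002, 0.557, 0.83, -0.002]
wrist_force: [-9.3, -3.0, 3.7]
opening: 0.301
grasp_force: 4.7
```

```bash
python3 st.py
```

```text
t 27.7 p [ 0.6471 -0.1339  0.1303] rad mm 55.0 th -70.2 phi 22.2 Frad -0.4 Ftan -9.8 grasp 4.730353052727878 open 25.7 q6 -0.77 tilt [-0.005 -0.001 -1.   ]
```

Emit:
{"fn": "jog_arm", "kwargs": {
  "series": [
    [[0.13,3.84,0,0,0,-0.0698,26],[0.13,3.84,0,0,0,-0.0698,26],[0.13,3.84,0,0,0,-0.0698,26],[0.13,3.84,0,0,0,-0.0698,26],[0.13,3.84,0,0,0,-0.0698,26],[0.13,3.84,0,0,0,-0.0698,26],[0.13,3.84,0,0,0,-0.0698,26],[0.13,3.84,0,0,0,-0.0698,26],[0.13,3.84,0,0,0,-0.0698,26],[0.13,3.84,0,0,0,-0.0698,26]]
  ]
}}

```text
time_s: 28.7
eef_pos: [0.6762, -0.1105, 0.1307]
eef_rot: [-0.0, 0.24, 0.971, -0.002]
wrist_force: [-5.4, -8.2, 1.9]
opening: 0.309
grasp_force: 4.8
```

```bash
python3 st.py
```

```text
t 28.7 p [ 0.6762 -0.1105  0.1307] rad mm 55.5 th -30.7 phi 62.2 Frad -0.4 Ftan -9.8 grasp 4.782861822168343 open 26.4 q6 -1.42 tilt [-0.002 -0.004 -1.   ]
```

Emit:
{"fn": "jog_arm", "kwargs": {
  "series": [
    [[0.16,3.84,0,0,0,-0.0698,26],[0.16,3.84,0,0,0,-0.0698,26],[0.16,3.84,0,0,0,-0.0698,26],[0.16,3.84,0,0,0,-0.0698,26],[0.16,3.84,0,0,0,-0.0698,26],[0.16,3.84,0,0,0,-0.0698,26],[0.16,3.84,0,0,0,-0.0698,26],[0.16,3.84,0,0,0,-0.0698,26],[0.16,3.84,0,0,0,-0.0698,26],[0.16,3.84,0,0,0,-0.0698,26]]
  ]
}}

```text
time_s: 29.7
eef_pos: [0.683, -0.0737, 0.1311]
eef_rot: [0.001, -0.106, 0.994, -0.003]
wrist_force: [1.4, -9.0, -1.5]
opening: 0.304
grasp_force: 4.8
```

```bash
python3 st.py
```

```text
t 29.7 p [ 0.683  -0.0737  0.1311] rad mm 55.1 th 8.8 phi 102.2 Frad 0.0 Ftan -9.2 grasp 4.79214060906088 open 26.0 q6 -2.06 tilt [ 0.003 -0.005 -1.   ]
```

Emit:
{"fn": "jog_arm", "kwargs": {
  "series": [
    [[0.13,3.84,0,0,0,-0.0698,26],[0.13,3.84,0,0,0,-0.0698,26],[0.13,3.84,0,0,0,-0.0698,26],[0.13,3.84,0,0,0,-0.0698,26],[0.13,3.84,0,0,0,-0.0698,26],[0.13,3.84,0,0,0,-0.0698,26],[0.13,3.84,0,0,0,-0.0698,26],[0.13,3.84,0,0,0,-0.0698,26],[0.13,3.84,0,0,0,-0.0698,26],[0.13,3.84,0,0,0,-0.0698,26]]
  ]
}}

```text
time_s: 30.7
eef_pos: [0.6646, -0.0407, 0.1315]
eef_rot: [0.002, -0.44, 0.898, -0.003]
wrist_force: [7.3, -7.0, -4.1]
opening: 0.304
grasp_force: 4.8
```

```bash
python3 st.py
```

```text
t 30.7 p [ 0.6646 -0.0407  0.1315] rad mm 55.0 th 48.9 phi 142.2 Frad -0.5 Ftan -10.1 grasp 4.78742603212595 open 26.0 q6 -2.72 tilt [ 0.006 -0.004 -1.   ]
```

Emit:
{"fn": "jog_arm", "kwargs": {
  "series": [
    [[0.08,2.88,0,0,0,-0.0524,26],[0.08,2.88,0,0,0,-0.0524,26],[0.08,2.88,0,0,0,-0.0524,26],[0.08,2.88,0,0,0,-0.0524,26],[0.08,2.88,0,0,0,-0.0524,26],[0.08,2.88,0,0,0,-0.0524,26],[0,0,0,0,0,0,26],[0,0,0,0,0,0,32],[0,0,0,0,0,0,40],[0,0,0,0,0,0,40]]
  ]
}}

```text
time_s: 31.7
eef_pos: [0.6468, -0.0299, 0.1306]
eef_rot: [-0.0, -0.574, 0.819, 0.0]
wrist_force: [0.4, -0.1, -0.1]
opening: 0.466
grasp_force: 0.0
```

```bash
python3 st.py
```

```text
t 31.7 p [ 0.6468 -0.0299  0.1306] rad mm 55.3 th 70.7 phi 160.1 Frad -0.0 Ftan -0.4 grasp 0.0 open 39.8 q6 -3.02 tilt [-0.  0. -1.]
```

Emit:
{"fn": "jog_arm", "kwargs": {
  "series": [
    [[0,0,-15,0,0,0,40],[0,0,-20,0,0,0,40],[0,0,-20,0,0,0,40],[0,0,-10,0,0,0.07,40],[0,0,0,0,0,0.147,40],[0,0,0,0,0,0.147,40],[0,0,0,0,0,0.147,40],[0,0,0,0,0,0.147,40],[0,0,0,0,0,0.147,40],[0,0,0,0,0,0.147,40]]
  ]
}}

```text
time_s: 32.7
eef_pos: [0.6471, -0.03, 0.1971]
eef_rot: [0.001, -0.132, 0.991, -0.0]
wrist_force: [-0.4, -0.5, -0.4]
opening: 0.468
grasp_force: 0.0
```

Emit:
{"fn": "jog_arm", "kwargs": {
  "series": [
    [[0,0,0,0,0,0.147,40],[0,0,0,0,0,0.147,40],[0,0,0,0,0,0.147,40],[0,0,0,0,0,0.147,40],[0,0,0,0,0,0.147,40],[0,0,0,0,0,0.147,40],[0,0,0,0,0,0.147,40],[0,0,0,0,0,0.147,40],[0,0,0,0,0,0.147,40],[0,0,0,0,0,0.147,40]]
  ]
}}

```text
time_s: 33.7
eef_pos: [0.6471, -0.03, 0.1971]
eef_rot: [0.0, 0.567, 0.824, 0.0]
wrist_force: [-0.5, -0.5, -0.1]
opening: 0.469
grasp_force: 0.0
```

```bash
python3 st.py;  python3 - <<'E'
from st import *
c=ctrl.camera("wrist");H,s,v=cv2.split(cv2.cvtColor(c["frame"],cv2.COLOR_BGR2HSV));cv2.imwrite("pics/w2.png",c["frame"])
for n in("scene","side"):
    c=ctrl.camera(n);P=cloud(c);H,s,v=cv2.split(cv2.cvtColor(c["frame"],cv2.COLOR_BGR2HSV))
    p=P[(np.hypot(P[...,0]-C[0],P[...,1]-C[1])<.075)&(P[...,2]>.135)&(P[...,2]<.172)&(v<70)];q=p[:,:2]-C;q=q[np.hypot(*q.T)>.04];print(n,len(q),q.mean(0),np.degrees(np.arctan2(*q.mean(0)[::-1])) if len(q) else "")
    m=((H<8)|(H>172))&(s>130)&(v>70)&(abs(P[...,2]-.122)<.01);p=P[m][:,:2]-C;d=np.hypot(*p.T);t=p[(d>.068)&(d<.095)];print(n,len(t),np.degrees(np.arctan2(*t.mean(0)[::-1])) if len(t) else None)
E
```

```text
t 33.7 p [ 0.6471 -0.03    0.1971] rad mm 55.3 th 70.3 phi 21.0 Frad -0.6 Ftan 0.4 grasp 0.0 open 40.1 q6 -0.6 tilt [ 0.001 -0.    -1.   ]
scene 139 [0.02002138 0.04345173] 65.26102424862098
scene 0 None
side 138 [0.02607432 0.04074311] 57.382019013202864
side 39 61.13864159088132
```

Emit:
{"fn": "jog_arm", "kwargs": {
  "series": [
    [[0,0,0,0,0,0.143,40],[0,0,0,0,0,0.143,40],[0,0,0,0,0,0.143,40],[0,0,0,0,0,0.143,40],[0,0,0,0,0,0.143,40],[0,3,0,0,0,0,40],[0,0,20,0,0,0,40],[0,0,20,0,0,0,40],[0,0,16,0,0,0,40],[0,0,10,0,0,0,40]]
  ]
}}

```text
time_s: 34.85
eef_pos: [0.6491, -0.031, 0.1281]
eef_rot: [-0.001, 0.816, 0.577, -0.001]
wrist_force: [0.0, 0.2, -0.4]
opening: 0.468
grasp_force: 0.0
```

```bash
python3 st.py
```

```text
t 34.9 p [ 0.6491 -0.031   0.1281] rad mm 55.1 th 68.0 phi -19.5 Frad 0.2 Ftan 0.0 grasp 0.0 open 40.0 q6 0.11 tilt [-0.002  0.    -1.   ]
```

Emit:
{"fn": "jog_arm", "kwargs": {
  "series": [
    [[0,0,0,0,0,0,36],[0,0,0,0,0,0,32],[0,0,0,0,0,0,28],[0,0,0,0,0,0,26],[0,0,0,0,0,0,26],[-0.02,-1.15,0,0,0,-0.021,26],[-0.02,-1.15,0,0,0,-0.021,26],[-0.02,-1.15,0,0,0,-0.021,26],[-0.02,-1.15,0,0,0,-0.021,26],[-0.02,-1.15,0,0,0,-0.021,26]]
  ]
}}

```text
time_s: 35.85
eef_pos: [0.647, -0.0304, 0.1313]
eef_rot: [0.003, 0.786, 0.619, 0.002]
wrist_force: [8.7, -2.0, 0.9]
opening: 0.305
grasp_force: 4.7
```

```bash
python3 st.py
```

```text
t 35.9 p [ 0.647  -0.0304  0.1313] rad mm 54.9 th 70.3 phi -13.5 Frad 1.1 Ftan -8.8 grasp 4.667852419079281 open 26.0 q6 0.01 tilt [ 0.007 -0.002 -1.   ]
```

Emit:
{"fn": "jog_arm", "kwargs": {
  "series": [
    [[0.28,-3.83,0,0,0,-0.0698,26],[0.28,-3.83,0,0,0,-0.0698,26],[0.28,-3.83,0,0,0,-0.0698,26],[0.28,-3.83,0,0,0,-0.0698,26],[0.28,-3.83,0,0,0,-0.0698,26],[0.28,-3.83,0,0,0,-0.0698,26],[0.28,-3.83,0,0,0,-0.0698,26],[0.28,-3.83,0,0,0,-0.0698,26],[0.28,-3.83,0,0,0,-0.0698,26],[0.28,-3.83,0,0,0,-0.0698,26]]
  ]
}}

```text
time_s: 36.85
eef_pos: [0.6091, -0.0285, 0.1312]
eef_rot: [0.002, 0.525, 0.851, 0.002]
wrist_force: [9.2, 4.8, 0.8]
opening: 0.308
grasp_force: 4.9
```

```bash
python3 st.py
```

```text
t 36.9 p [ 0.6091 -0.0285  0.1312] rad mm 57.0 th 109.9 phi 26.6 Frad 1.4 Ftan -10.3 grasp 4.87917868536897 open 26.3 q6 -0.71 tilt [ 0.007  0.001 -1.   ]
```

Emit:
{"fn": "jog_arm", "kwargs": {
  "series": [
    [[-0.1,-3.83,0,0,0,-0.0698,26],[-0.1,-3.83,0,0,0,-0.0698,26],[-0.1,-3.83,0,0,0,-0.0698,26],[-0.1,-3.83,0,0,0,-0.0698,26],[-0.1,-3.83,0,0,0,-0.0698,26],[-0.1,-3.83,0,0,0,-0.0698,26],[-0.1,-3.83,0,0,0,-0.0698,26],[-0.1,-3.83,0,0,0,-0.0698,26],[-0.1,-3.83,0,0,0,-0.0698,26],[-0.1,-3.83,0,0,0,-0.0698,26]]
  ]
}}

```text
time_s: 37.85
eef_pos: [0.5816, -0.054, 0.1308]
eef_rot: [0.001, 0.203, 0.979, 0.002]
wrist_force: [3.2, 9.1, 3.5]
opening: 0.303
grasp_force: 4.9
```

```bash
python3 st.py
```

```text
t 37.9 p [ 0.5816 -0.054   0.1308] rad mm 54.7 th 149.1 phi 66.6 Frad 2.0 Ftan -9.5 grasp 4.920342375990003 open 25.9 q6 -1.46 tilt [ 0.003  0.004 -1.   ]
```

Emit:
{"fn": "jog_arm", "kwargs": {
  "series": [
    [[0.1,-3.83,0,0,0,-0.0698,26],[0.1,-3.83,0,0,0,-0.0698,26],[0.1,-3.83,0,0,0,-0.0698,26],[0.1,-3.83,0,0,0,-0.0698,26],[0.1,-3.83,0,0,0,-0.0698,26],[0.1,-3.83,0,0,0,-0.0698,26],[0.1,-3.83,0,0,0,-0.0698,26],[0.1,-3.83,0,0,0,-0.0698,26],[0.1,-3.83,0,0,0,-0.0698,26],[0.1,-3.83,0,0,0,-0.0698,26]]
  ]
}}

```text
time_s: 38.85
eef_pos: [0.5748, -0.0908, 0.1301]
eef_rot: [-0.001, -0.144, 0.99, 0.003]
wrist_force: [-4.4, 8.7, 6.8]
opening: 0.305
grasp_force: 4.9
```

```bash
python3 st.py
```

```text
t 38.9 p [ 0.5748 -0.0908  0.1301] rad mm 54.4 th -170.8 phi 106.6 Frad 3.0 Ftan -9.3 grasp 4.94034216622822 open 26.1 q6 -2.22 tilt [-0.002  0.005 -1.   ]
```

Emit:
{"fn": "jog_arm", "kwargs": {
  "series": [
    [[0.1,-3.83,0,0,0,-0.06,26],[0.1,-3.83,0,0,0,-0.06,26],[0.1,-3.83,0,0,0,-0.06,26],[0.1,-3.83,0,0,0,-0.06,26],[0.1,-3.83,0,0,0,-0.06,26],[0.1,-3.83,0,0,0,-0.06,26],[0,-3.83,0,0,0,-0.06,26],[0,-3.83,0,0,0,-0.06,26],[0,0,0,0,0,0,26],[0,0,0,0,0,0,26]]
  ]
}}

```text
time_s: 39.85
eef_pos: [0.5878, -0.1188, 0.1296]
eef_rot: [-0.001, -0.374, 0.927, 0.002]
wrist_force: [-4.5, 5.5, 5.9]
opening: 0.305
grasp_force: 3.7
```

```bash
python3 st.py
```

```text
t 39.9 p [ 0.5878 -0.1188  0.1296] rad mm 54.8 th -138.0 phi 133.9 Frad -0.4 Ftan -7.1 grasp 3.6558135686209425 open 26.1 q6 -2.74 tilt [-0.004  0.003 -1.   ]
```

Emit:
{"fn": "jog_arm", "kwargs": {
  "series": [
    [[0,-3.84,0,0,0,-0.03,26],[-0.15,-3.84,0,0,0,-0.03,26],[-0.31,-3.83,0,0,0,-0.03,26],[-0.46,-3.81,0,0,0,-0.03,26],[-0.61,-3.8,0,0,0,-0.03,26],[-0.76,-3.77,0,0,0,-0.03,26],[-0.2,-0.94,0,0,0,-0.01,26],[-0.2,-0.94,0,0,0,-0.01,26],[-0.2,-0.94,0,0,0,-0.01,26],[-0.2,-0.94,0,0,0,-0.01,26]]
  ]
}}

```text
time_s: 40.85
eef_pos: [0.6091, -0.1337, 0.1295]
eef_rot: [-0.002, -0.474, 0.881, 0.003]
wrist_force: [-7.6, 4.9, 6.8]
opening: 0.308
grasp_force: 4.7
```

```bash
python3 st.py
```

```text
t 40.9 p [ 0.6091 -0.1337  0.1295] rad mm 55.1 th -110.6 phi 146.6 Frad -1.9 Ftan -8.8 grasp 4.676776095293462 open 26.3 q6 -2.96 tilt [-0.006  0.003 -1.   ]
```

Emit:
{"fn": "jog_arm", "kwargs": {
  "series": [
    [[-0.32,-1.35,0,0,0,0,26],[-0.36,-1.34,0,0,0,0,26],[-0.39,-1.33,0,0,0,0,26],[-0.43,-1.32,0,0,0,0,26],[-0.46,-1.31,0,0,0,0,26],[-0.49,-1.3,0,0,0,0,26],[0,0,0,0,0,0,26],[0,0,0,0,0,0,26],[0,0,0,0,0,0,26],[0,0,0,0,0,0,26]]
  ]
}}

```text
time_s: 41.85
eef_pos: [0.6171, -0.136, 0.1294]
eef_rot: [-0.002, -0.474, 0.881, 0.003]
wrist_force: [-7.5, 4.9, 6.0]
opening: 0.305
grasp_force: 4.5
```

```bash
python3 st.py
```

```text
t 41.9 p [ 0.6171 -0.136   0.1294] rad mm 55.1 th -101.9 phi 146.5 Frad -3.2 Ftan -8.4 grasp 4.481804198585451 open 26.0 q6 -2.96 tilt [-0.006  0.003 -1.   ]
```

Wheel at 618.1°, against a target of 618.5°. Release and lift clear.

Emit:
{"fn": "jog_arm", "kwargs": {
  "series": [
    [[0,0,0,0,0,0,32],[0,0,0,0,0,0,40],[0,0,0,0,0,0,40],[0,0,0,0,0,0,40],[0,0,-15,0,0,0,40],[0,0,-25,0,0,0,40],[0,0,-30,0,0,0,40],[0,0,-30,0,0,0,40],[0,0,-20,0,0,0,40],[0,0,0,0,0,0,40]]
  ]
}}

```text
time_s: 42.85
eef_pos: [0.6218, -0.139, 0.2553]
eef_rot: [0.003, -0.473, 0.881, -0.003]
wrist_force: [-0.2, -0.4, -0.2]
opening: 0.466
grasp_force: 0.0
```

```bash
python3 st.py; python3 - <<'E'
from st import *
for n in("scene","side"):
    c=ctrl.camera(n);P=cloud(c);H,s,v=cv2.split(cv2.cvtColor(c["frame"],cv2.COLOR_BGR2HSV))
    p=P[(np.hypot(P[...,0]-C[0],P[...,1]-C[1])<.075)&(P[...,2]>.135)&(P[...,2]<.172)&(v<70)];q=p[:,:2]-C;q=q[np.hypot(*q.T)>.04];print(n,len(q),q.mean(0),np.degrees(np.arctan2(*q.mean(0)[::-1])) if len(q) else "")
    m=((H<8)|(H>172))&(s>130)&(v>70)&(abs(P[...,2]-.122)<.01);p=P[m][:,:2]-C;d=np.hypot(*p.T);t=p[(d>.068)&(d<.095)];print(n,"tab",len(t),np.degrees(np.arctan2(*t.mean(0)[::-1])) if len(t) else None)
    k=P[(np.hypot(P[...,0]-C[0],P[...,1]-C[1])<.006)&(s<70)];print("stem z",np.percentile(k[:,2],[50,90]) if len(k) else None)
c=ctrl.camera("scene");cv2.imwrite("pics/end.png",c["frame"][120:360,200:520])
E
```

```text
t 42.9 p [ 0.6218 -0.139   0.2553] rad mm 57.3 th -96.7 phi 146.5 Frad 0.4 Ftan -0.2 grasp 0.0 open 39.8 q6 -2.96 tilt [ 0.008 -0.003 -1.   ]
scene 148 [-0.01928239 -0.05839551] -108.27338994103835
scene tab 66 -106.72955981083975
stem z [0.14191678 0.14360306]
side 148 [-0.01194852 -0.06093139] -101.09480099154148
side tab 74 -104.76176532642243
stem z [0.13978571 0.14265966]
```

View pics/end.png

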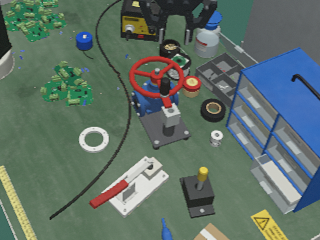

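The final view shows the pin standing in the holder at (202,175), the handle at about (166,95), the bystanders unmoved and the hand clear. The stem reads about 142 mm.

```bash
python3 -c "
from bench import ctrl;print(ctrl.hand_in())"
```

```text
the job is handed in; nothing more can be done
None
```

The job is handed in: the lock pin stands fully home in the holder, and the valve is open by one true turn to within about 5°, counted from where the force showed the wheel start to drive the stem, with the wheel let go and the encoder, coupling and flange ring unmoved.

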